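Slide the tall bottle into the empty stock bay

TASK

Push the loose orange bottle across the bench, keeping it standing, through the open mouth of the empty blue stock bay until it is fully home against the bay's back stop. It is tall and narrow, so push it low on its body: it must slide, not tip over, and must not be lifted. Leave the white bottle in the other bay and everything else on the bench where it is.

Things in the scene. Friction and masses are not known exactly. Their poses are not given: they have to be found in the camera images.
- orange_bottle: loose orange bottle to be pushed; 205 mm tall: straight round body 56 mm in diameter up to 110 mm, conical shoulder up to 150 mm, neck 26 mm and black cap 30 mm in diameter above. 0.3 to 0.6 kg. Origin at the centre of its underside, z up. Pushed higher than about 40 mm above the bench it can tip.
- empty_bay: blue sheet-metal bay fixed on the bench, no floor. Side fences 30 mm high, back stop 45 mm, 6 mm thick. Inside 100 mm wide (y -50 to 50), 80 mm deep (x -40 at the open mouth, +40 at the stop's face). Origin on the bench at the centre of that space; x points from the mouth, which faces roughly the robot, to the stop. Yellow stripe at the mouth. Empty at the start; a bottle fully home stands at x = 12 mm.
- stocked_bay: blue sheet-metal bay fixed on the bench, no floor. Side fences 30 mm high, back stop 45 mm, 6 mm thick. Inside 100 mm wide (y -50 to 50), 80 mm deep (x -40 at the open mouth, +40 at the stop's face). Origin on the bench at the centre of that space; x points from the mouth, which faces roughly the robot, to the stop. Yellow stripe at the mouth. Holds the white bottle.
- white_bottle: white bottle standing in the other bay, to be left alone; 205 mm tall: straight round body 56 mm in diameter up to 110 mm, conical shoulder up to 150 mm, neck 26 mm and blue cap 30 mm in diameter above. 0.3 to 0.6 kg. Origin at the centre of its underside, z up.
- green_bottle: green bottle standing off to one side, to be left alone; 205 mm tall: straight round body 56 mm in diameter up to 110 mm, conical shoulder up to 150 mm, neck 26 mm and white cap 30 mm in diameter above. 0.3 to 0.6 kg. Origin at the centre of its underside, z up.
- carton: brown cardboard carton off to one side, 100 x 80 x 70 mm (x, y, z), to be left alone; origin at the centre of its underside
- tape_roll: roll of brown tape lying flat, 100 mm outside diameter, 48 mm high, to be left alone; origin at the centre of its underside
- screwdriver: screwdriver lying on the bench at the right, 200 mm long and 26 mm high, to be left alone; origin on its underside, at its middle, x from handle to blade
- switch_box: aluminium switch box with a black and a red button, 70 x 45 mm, 54 mm high, at the right near the robot, to be left alone; origin at the centre of its underside
Things that resemble listed ones, but are neither listed nor needed, are in the scene too. Leave any pink or purple look-alike of the empty_bay alone.

How it is judged:
By the outcome, as a careful person would: the job done as asked, in the order asked, and still so for the second after the job is handed in, with the robot touching nothing.
It also fails if it takes over 64 s, if anything falls off the work surface, if the arm or the gripper's body presses on something with over 40 N, if the wrist force passes 120 N, or if a joint passes its speed limit or range.

ROBOT

A 6-joint arm with a two-finger parallel gripper is mounted at the origin on the work surface. World frame = base frame: x ahead of the robot, y to its left, z up, the work surface at z = 0. Lengths are in mm, angles in degrees, forces in N, time in s.
With the tool pointing down it reaches from about 300 to 850 mm from the base axis. Payload 4.2 kg.
Tool frame: the origin (TCP) lies midway between the tips of the shut fingers; the grasp point (between the pads) lies 19 mm behind it; x points along the fingers, z is the direction in which the jaws open and shut, and the axes are right-handed (so a half turn about x gives the same grasp; the last joint's range is limited). The gripper opens to 91 mm and grips with 3 to 60 N. Pads are 32 mm wide; open, the fingers measure 118 mm over their backs; the gripper's body (76 mm by 178 mm) begins 60 mm behind the grasp point.
Start: joints at [-72.766, 18.312, 89.639, -0, 72.044, -1.146], TCP at [181.316, -545.681, 213.976] pointing down, gripper open.
Joint ranges: [-177.97, 177.97], [-48.28, 115.42], [12.27, 149.76], [-77.06, 257.06], [2.81, 150.46], [-146.56, 146.56]. Speed limits (degrees/s): [147.25, 147.25, 180, 180, 180, 180].

INTERFACE

Orientations are given as [roll, pitch, yaw] about the fixed x, y, z axes, in that order (R = Rz(yaw) Ry(pitch) Rx(roll)).
In Python, from workcell import env gives the robot as it stands.
- The arm moves only by the tool send_rows, never from a script. Its argument "commands" is a list that holds one entry, the list of rows, each a list of 6 numbers: the shift along the tool's x, y, z normalised to -1 to 1, where 1 is 0.1 m, then the turn, a rotation vector about the tool's x, y, z normalised to -1 to 1, where 1 is 2 pi rad. In form: [[[x, y, z, wx, wy, wz], ...]]. A call has 1 to 20 rows; each row is the pose to reach, as a shift and turn from the pose commanded when the call began, along the tool's axes at that moment, turning the shorter way round; what a row does not reach only later rows make up. A row lasts 1/8 s, in which the tool goes at most 62.5 mm and 10.7 degrees, less where a joint would pass 70% of its speed; a pose out of reach is approached as far as the arm can. A call with a number of a shift or a turn outside -1 to 1 is refused whole. A call with a gripper value outside its range is refused whole. "jaw" is the closure, from -1 (fully open) to 1 (shut), so that 0 is half open, set as the call begins (left out, the last holds). The fingers move at their own pace and stop on an object; "force" is the grip in N (left out, the last holds). Time passes only in rows, so rows that repeat a pose let the fingers close. It gives the time, the measured TCP pose, the force and the opening at its end, in the units of the state.
- env.state(): the state, without advancing time (a new reading comes with each control period).
- env.grab_frame(name): name is "side" or "top"; returns (picture, depth): 384x512x3 uint8, red, green, blue; 384x512 float32, mm along the optical axis (not along the pixel's ray), 0 where there is no reading.
- env.get_calibration(name): a dict with "mtx" (3x3 intrinsics, pixels), "camera_from_world" (4x4, takes a point from world to camera coordinates). Camera axes: x right, y up, looking along -z (the intrinsics and any distortion apply to the point x, -y, -z); pixel columns grow to the right and rows downward; lengths in mm; the calibration is good to about 2 mm. A picture is of the moment at which its call begins. get_calibration takes no time and is no camera call.
- env.job_done(): hands the job in, once; it reports no verdict.
The state is a dict: "time_s": time; "qpos": joint angles; "qvel": joint speeds; "effort": joint torques, N m; "ee_pos": TCP position; "ee_rot": TCP orientation; "force": force on the tool from outside, world axes, zero at the start; "torque": the same for the moment, N m; "gripper_width": finger opening in mm.
Only numpy, scipy, OpenCV 4.12 (cv2) and the standard library are available. Lean on these libraries where they do the work, as an engineer would, in place of code of your own. Each camera call takes 0.05 s, during which the arm holds its last target.

## Working session

There is one attempt and no reset: what is moved stays moved. The work goes in short steps, Python scripts to look and compute and a tool call to move; the robot and the scene stay as the last step left them, time stands still between calls to the robot, and variables do not carry over. Pictures are saved under pics/ and viewed, and the job is handed in when it is done.

Besides the shell and the picture viewer there is one more tool, called after "Call:" by a JSON object that holds its "name" and its "arguments", one argument or row to a line. send_rows: Moves the arm, as the interface text tells. Its arguments: {"type":"object","properties":{"commands":{"type":"array","items":{"type":"array","items":{"type":"array","items":{"type":"number","minimum":-1,"maximum":1}}}},"jaw":{"type":"number"},"force":{"type":"number"}},"required":["commands"]}

```bash
mkdir -p pics
python3 - <<'E'
from workcell import env
import cv2,numpy as np
for n in("side","top"):
    p,d=env.grab_frame(n); cv2.imwrite(f"pics/{n}0.png",p[:,:,::-1]); np.savez(f"{n}0.npz",p=p,d=d)
    c=env.get_calibration(n); print(n,c)
print(env.state())
E
```

```text
side {'mtx': array([[393.37186474,   0.        , 254.61460941],
       [  0.        , 393.37186474, 191.81754385],
       [  0.        ,   0.        ,   1.        ]]), 'camera_from_world': array([[-7.41853928e-01, -6.70557753e-01,  2.24705124e-03,
         3.94708825e+02],
       [ 5.07506078e-01, -5.59269469e-01,  6.55480924e-01,
        -2.75883572e+02],
       [-4.38281108e-01,  4.87411491e-01,  7.55208388e-01,
        -8.84652812e+02],
       [ 0.00000000e+00,  0.00000000e+00,  0.00000000e+00,
         1.00000000e+00]])}
top {'mtx': array([[498.13575003,   0.        , 248.28842234],
       [  0.        , 498.13575003, 196.0304495 ],
       [  0.        ,   0.        ,   1.        ]]), 'camera_from_world': array([[-1.64923993e-02, -9.99832431e-01,  7.94423322e-03,
        -9.78793060e+00],
       [ 9.86666192e-01, -1.49875188e-02,  1.62065419e-01,
        -5.21488030e+02],
       [-1.61919198e-01,  1.05111539e-02,  9.86748037e-01,
        -1.67049737e+03],
       [ 0.00000000e+00,  0.00000000e+00,  0.00000000e+00,
         1.00000000e+00]])}
{'time_s': 0.1, 'qpos': array([-7.27649262e+01,  1.83467131e+01,  8.96988597e+01, -1.25260763e-03,
        7.20440974e+01, -1.14410545e+00]), 'qvel': array([ 0.10082991, -0.06007947, -0.15438594,  0.03003599,  0.05842285,
        0.00098133]), 'effort': array([ 4.52720042e-04, -4.13331699e+01, -2.32510096e+01,  7.29586976e-02,
        4.21954854e-02, -4.91246135e-05]), 'ee_pos': array([ 181.17791735, -545.23603533,  213.22080799]), 'ee_rot': array([179.61684782,  89.91032186, 107.99641417]), 'force': array([0.08095212, 0.8642557 , 0.21305983]), 'torque': array([-0.04459184, -0.02280976, -0.00451868]), 'gripper_width': 90.9300112147262}
```

View pics/side0.png

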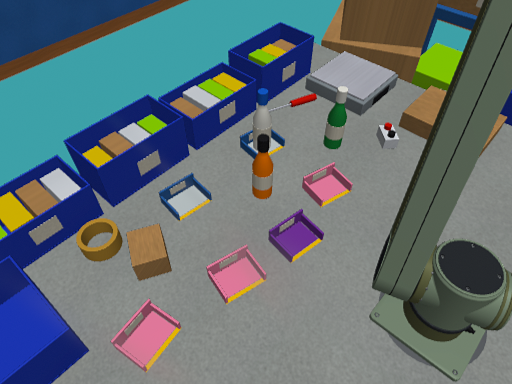

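View pics/top0.png

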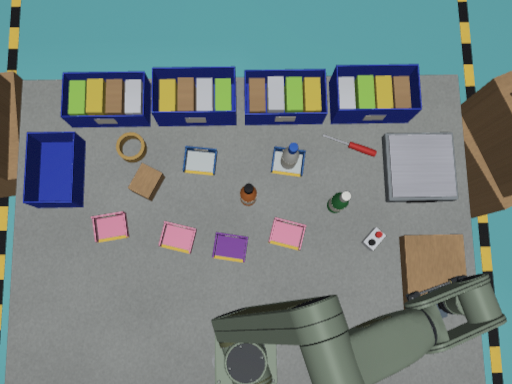

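Side view: orange bottle at (262,180), empty blue bay at (186,197). Top view: orange bottle at (249,195), empty bay at (200,161), white-bottle bay at (288,161). I'll enlarge both.

```bash
cat > h.py <<'E'
import numpy as np
from workcell import env
def ray(n,u,v,z):
    c=env.get_calibration(n);K=c["mtx"];T=c["camera_from_world"]
    d=np.array([(u-K[0,2])/K[0,0],-(v-K[1,2])/K[1,1],-1]);R=T[:3,:3]
    o=-R.T@T[:3,3];w=R.T@d
    return o+w*(z-o[2])/w[2]
def proj(n,p):
    c=env.get_calibration(n);K=c["mtx"];T=c["camera_from_world"]
    q=T[:3,:3]@np.array(p,float)+T[:3,3]
    return K[0,0]*q[0]/-q[2]+K[0,2], K[1,1]*-q[1]/-q[2]+K[1,2]
def cloud(n,d):
    c=env.get_calibration(n);K=c["mtx"];T=c["camera_from_world"]
    v,u=np.mgrid[:384,:512]
    P=np.stack([(u-K[0,2])/K[0,0]*d,-(v-K[1,2])/K[1,1]*d,-d],-1)-T[:3,3]
    return P@T[:3,:3]
E
python3 - <<'E'
import cv2
a=cv2.imread("pics/top0.png")[135:225,170:310]; cv2.imwrite("pics/topc.png",cv2.resize(a,None,fx=5.5,fy=5.5,interpolation=cv2.INTER_CUBIC))
a=cv2.imread("pics/side0.png")[125:225,150:290]; cv2.imwrite("pics/sidec.png",cv2.resize(a,None,fx=5.5,fy=5.5,interpolation=cv2.INTER_CUBIC))
E
python3 - <<'E'
from h import *
for n in("top","side"):
    z=np.load(n+"0.npz");p=z["p"].astype(int);P=cloud(n,z["d"])
    h=P[:,:,2]
    m=(p[:,:,0]>150)&(p[:,:,1]<120)&(p[:,:,1]>40)&(p[:,:,2]<60)&(h>5)&(h<220)
    reg=np.zeros_like(m)
    if n=="top": reg[175:212,235:262]=1
    else: reg[130:205,240:285]=1
    m&=reg; Q=P[m]; print(n,m.sum(),Q.min(0),Q.max(0),Q.mean(0))
    B=Q[(Q[:,2]<108)&(Q[:,2]>8)]
    from scipy.optimize import least_squares
    if len(B)>5:
        r=least_squares(lambda x:np.hypot(B[:,0]-x[0],B[:,1]-x[1])-28,B[:,:2].mean(0)+[10,0],loss="soft_l1");print(r.x,np.abs(r.fun).mean(),len(B))
    # bay walls
    reg=np.zeros_like(m)
    if n=="top": reg[140:182,178:224]=1
    else: reg[168:224,152:218]=1
    m=reg&(h>6)&(h<52); Q=P[m]
    np.save(n+"bay.npy",Q);print(len(Q),Q.min(0),Q.max(0))
E
```

```text
top 2 [507.17697185 -19.29754671 146.33344843] [507.57851744 -16.04142814 149.0438041 ] [507.37774464 -17.66948743 147.68862627]
473 [581.86312547  68.7362251    6.0119506 ] [733.76753582 228.66136145  51.86400927]
side 243 [493.67593472 -29.50519204   6.36857074] [524.0900464    4.62596235 160.99964811] [506.60401788  -9.95460393 126.7833049 ]
[524.08856322 -18.62618668] 0.7753353206486489 38
751 [606.16951614  88.96259685   6.03589703] [793.61317877 209.78909124  49.42709216]
```

View pics/topc.png

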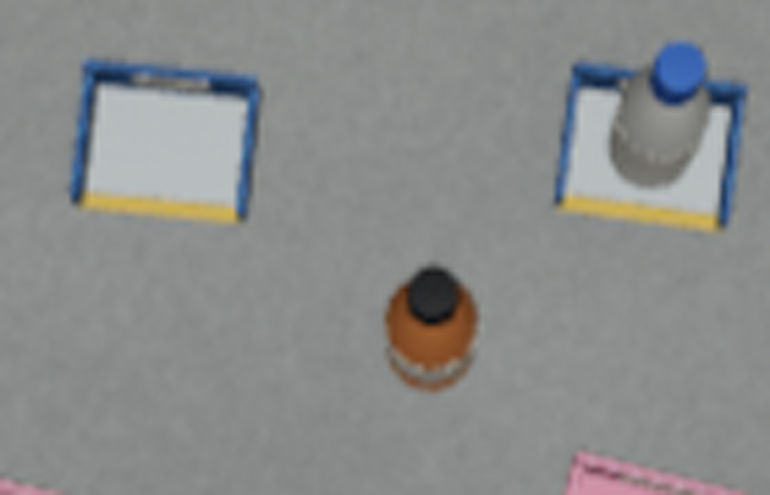

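View pics/sidec.png

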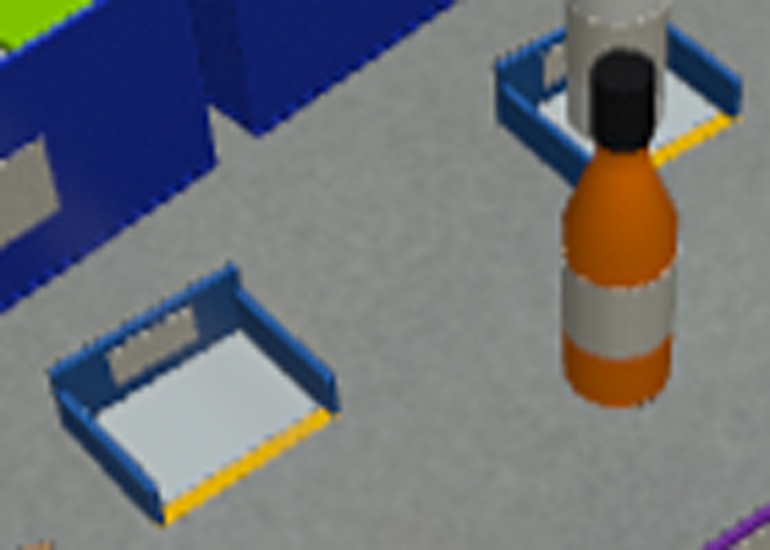

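Run:
```python
from h import *
from scipy.optimize import least_squares
def t(x,y): return (170+(x+.5)/5.5-.5,135+(y+.5)/5.5-.5)
def s(x,y): return (150+(x+.5)/5.5-.5,125+(y+.5)/5.5-.5)
# empty bay points (local): left y=+56
obs=[("top",(46,56,45),t(85,62)),("top",(46,-56,45),t(260,78)),
("top",(-40,50,0),t(80,206)),("top",(-40,-50,0),t(238,220)),
("side",(46,56,45),s(50,373)),("side",(46,-56,45),s(233,263)),
("side",(-40,56,0),s(163,524)),("side",(-40,-56,0),s(337,413)),("side",(-40,-56,30),s(336,380)),("side",(-40,56,30),s(160,490))]
def f(x,full=False):
    c,sn=np.cos(x[2]),np.sin(x[2]);r=[]
    for n,l,o in obs:
        r+=list(np.array(proj(n,(x[0]+c*l[0]-sn*l[1],x[1]+sn*l[0]+c*l[1],l[2])))-o)
    return np.array(r)
r=least_squares(f,[650,110,0]);print(r.x[:2],np.degrees(r.x[2]),r.fun.reshape(-1,2).round(1))
B=r.x
# bottle: cap top circle
print("cap top cam",ray("top",*t(434,294),205), "side base", ray("side",*s(617,390),0))
obs2=[("top",(0,0,205),t(434,293)),("side",(0,0,205),s(623,66))]
print("cap side",ray("side",*s(623,66),205))
for p in[(524,-18.6,0),(524,-18.6,205)]:
  for n,(ox,oy) in(("top",(170,135)),("side",(150,125))):
    u,v=proj(n,p);print(n,p,((u-ox+.5)*5.5-.5,(v-oy+.5)*5.5-.5))
c,sn=np.cos(B[2]),np.sin(B[2])
for l in((12,0),(-40,0)): print(l,B[0]+c*l[0],B[1]+sn*l[0])
z=np.load("top0.npz");P=cloud("top",z["d"]);h=P[:,:,2]
for name,reg in(("or",np.s_[175:212,235:262]),):
    Q=P[reg].reshape(-1,3);C=Q[Q[:,2]>195];print(len(C),C.mean(0),C.min(0),C.max(0))
z=np.load("side0.npz");P=cloud("side",z["d"]);Q=P[130:205,245:280].reshape(-1,3);
M=(Q[:,2]>8)&(Q[:,2]<108)&(abs(Q[:,0]-515)<40)&(abs(Q[:,1]+15)<40);Q=Q[M]
r=least_squares(lambda x:np.hypot(Q[:,0]-x[0],Q[:,1]-x[1])-28,[520,-20],loss="soft_l1");print(len(Q),r.x,abs(r.fun).mean())
```

```text
[651.28917983 148.56592077] -5.9406943363926 [[ 0.  -0.4]
 [ 0.2 -0.5]
 [ 1.5  0.3]
 [ 0.8  0.2]
 [-0.6 -0.1]
 [-0.1 -0.1]
 [-0.4  1.5]
 [ 1.1  0.2]
 [ 0.4 -0.7]
 [-1.5  0.8]]
cap top cam [519.82238245 -17.39483123 205.        ] side base [ 5.12991491e+02 -9.13582686e+00  1.13686838e-13]
cap side [524.11201714 -20.84809337 205.        ]
top (524, -18.6, 0) (np.float64(433.0968472676781), np.float64(344.4661539886579))
side (524, -18.6, 0) (np.float64(613.163227109309), np.float64(368.8759238388547))
top (524, -18.6, 205) (np.float64(436.0033644559679), np.float64(286.71708669216287))
side (524, -18.6, 205) (np.float64(619.871892000897), np.float64(68.57646171296976))
(12, 0) 663.2247345287029 147.32393278294583
(-40, 0) 611.5039975222508 152.70588071184733
78 [508.82130266 -16.45836721 264.26260973] [243.88758798 -31.64334193 195.52723652] [ 5.33951158e+02 -4.32470291e-02  1.73295294e+03]
505 [523.25193391 -19.73882741] 0.8408661447493868
```

Run:
```python
from h import *
# full-res top px guesses
for nm,pts,z in [("pink_back(z45)",[(276,219),(306,224)],45),("pink_mouth",[(270,243),(300,249)],0),("purple_back",[(217,233),(249,236)],45),("purple_mouth",[(214,258),(245,262)],0),("green cap",[(346,196)],205),("white cap",[(293,148)],205),("carton",[(146,182)],70)]:
    for p in pts: print(nm,ray("top",*p,z).round())
from scipy.spatial.transform import Rotation as R
s=env.state();R0=R.from_euler("xyz",s["ee_rot"],degrees=True);print(R0.as_matrix().round(3))
```

```text
pink_back(z45) [ 440. -111.   45.]
pink_back(z45) [ 421. -213.   45.]
pink_mouth [362. -91.   0.]
pink_mouth [ 339. -195.    0.]
purple_back [395.  90.  45.]
purple_back [384. -18.  45.]
purple_mouth [313. 103.   0.]
purple_mouth [298.  -3.   0.]
green cap [ 490. -321.  205.]
white cap [ 646. -160.  205.]
carton [570. 329.  70.]
[[-0.     0.949  0.315]
 [ 0.001  0.315 -0.949]
 [-1.     0.    -0.002]]
```

Run:
```python
import cv2
a=cv2.imread("pics/top0.png")[135:275,200:360]; cv2.imwrite("pics/topd.png",cv2.resize(a,None,fx=4.2,fy=4.2,interpolation=cv2.INTER_CUBIC))
```

```text
(no output)
```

View pics/topd.png

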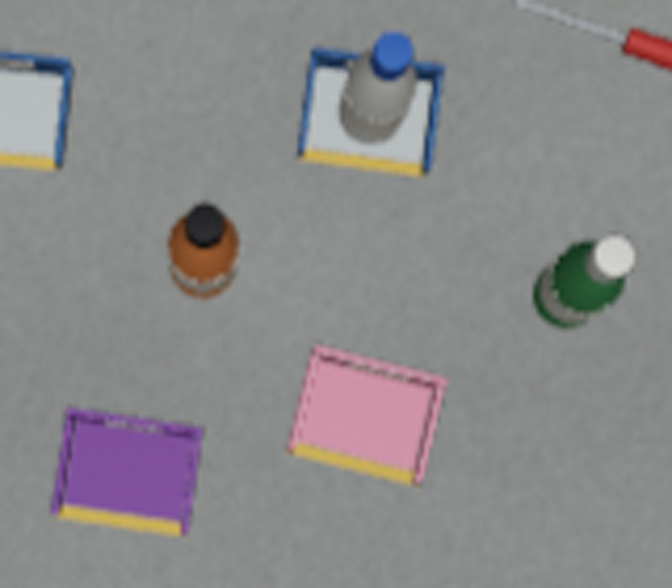

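```bash
cat >> h.py <<'E'
from scipy.spatial.transform import Rotation as Ro
def target(psi,th):
    p,t=np.radians([psi,th]);x=[np.cos(t)*np.cos(p),np.cos(t)*np.sin(p),-np.sin(t)];y=[np.sin(t)*np.cos(p),np.sin(t)*np.sin(p),np.cos(t)]
    return Ro.from_matrix(np.array([x,y,np.cross(x,y)]).T)
def go(pos,psi,th,p0=None,R0=None):
    s=env.state();R0=R0 or Ro.from_euler("xyz",s["ee_rot"],degrees=True);p0=s["ee_pos"] if p0 is None else p0
    d=R0.inv().apply(np.array(pos)-p0)/100; w=(R0.inv()*target(psi,th)).as_rotvec()/2/np.pi
    return np.r_[d,w].round(3)
E
python3 - <<'E'
from h import *
print(go((411,-97,280),35,50))
print(go((411,-97,280),18.4,90))
E
```

```text
[-0.662  3.594 -3.53  -0.044  0.016  0.11 ]
[-0.662  3.594 -3.53  -0.    -0.    -0.   ]
```

Call:
{"name": "send_rows", "arguments": {
  "commands": [
    [[-0.33, 0.45, -0.44, 0, 0, 0], [-0.66, 0.9, -0.88, 0, 0, 0], [-0.66, 0.95, -0.95, 0, 0, 0]]
  ],
  "jaw": -0.1,
  "force": 20
}}

```text
time_s: 0.48
ee_pos: [242.5, -424.1, 281.6]
ee_rot: [14.8, 89.8, -56.7]
force: [-0.4, -0.1, 0.2]
gripper_width: 64.0
```

Call:
{"name": "send_rows", "arguments": {
  "commands": [
    [[0, 0.45, -0.45, 0, 0, 0], [0, 0.9, -0.88, 0, 0, 0], [0, 0.9, -0.88, 0, 0, 0]]
  ]
}}

```text
time_s: 0.85
ee_pos: [300.0, -310.8, 279.5]
ee_rot: [-172.9, 89.9, 115.8]
force: [-1.2, 0.3, 0.1]
gripper_width: 50.3
```

Call:
{"name": "send_rows", "arguments": {
  "commands": [
    [[0, 0.45, -0.45, 0, 0, 0], [0, 0.9, -0.88, 0, 0, 0], [0, 0.9, -0.88, 0, 0, 0]]
  ]
}}

```text
time_s: 1.23
ee_pos: [357.9, -199.9, 279.4]
ee_rot: [-139.9, 90.0, 148.9]
force: [0.7, 0.0, 0.2]
gripper_width: 50.2
```

Run:
```python
from h import *
print(go((411,-97,280),35,50)); print(env.state()["qpos"])
```

```text
[-0.006  0.833 -0.804 -0.043  0.016  0.11 ]
[-3.07924689e+01  8.67898199e-01  1.01930334e+02  2.72201468e-04
  7.72445254e+01  4.05008896e+01]
```

Call:
{"name": "send_rows", "arguments": {
  "commands": [
    [[0, 0.4, -0.4, -0.01, 0.004, 0.026], [0, 0.83, -0.8, -0.021, 0.008, 0.053], [0, 0.83, -0.8, -0.032, 0.012, 0.08], [0, 0.83, -0.8, -0.043, 0.016, 0.11], [0, 0.83, -0.8, -0.043, 0.016, 0.11], [0, 0.83, -0.8, -0.043, 0.016, 0.11]]
  ]
}}

```text
time_s: 1.98
ee_pos: [409.3, -102.2, 278.7]
ee_rot: [90.4, 50.2, 34.5]
force: [-0.2, -0.2, -0.4]
gripper_width: 50.4
```

Run:
```python
from h import *
s=env.state();print(s["ee_pos"],s["qpos"]); print(Ro.from_euler("xyz",s["ee_rot"],degrees=True).as_matrix().round(3))
print(go((411,-97,135),35,50),go((490,-42,20),35,50))
```

```text
[ 409.31826821 -102.15499145  278.65704449] [-45.95990202  -4.6243574  118.75479475  43.77094923  65.75689677
  -8.82160596]
[[ 0.527  0.637  0.563]
 [ 0.363  0.431 -0.827]
 [-0.769  0.64  -0.004]]
[ 1.132e+00 -8.860e-01 -2.700e-02 -2.000e-03  1.000e-03  1.000e-03] [ 2.632e+00 -8.810e-01 -3.200e-02 -2.000e-03  1.000e-03  1.000e-03]
```

Call:
{"name": "send_rows", "arguments": {
  "commands": [
    [[0.4, -0.4, -0.01, 0, 0, 0], [0.8, -0.8, -0.02, 0, 0, 0], [0.9, -0.88, -0.03, 0, 0, 0], [0.9, -0.88, -0.03, 0, 0, 0]]
  ]
}}

```text
time_s: 2.48
ee_pos: [400.3, -103.0, 153.7]
ee_rot: [90.4, 50.2, 34.8]
force: [-0.0, 0.3, 0.4]
gripper_width: 50.4
```

Call:
{"name": "send_rows", "arguments": {
  "commands": [
    [[0.3, 0, 0, 0, 0, 0], [0.6, 0, 0, 0, 0, 0], [0.9, 0, 0, 0, 0, 0], [0.9, 0, 0, 0, 0, 0]]
  ]
}}

```text
time_s: 2.98
ee_pos: [448.7, -69.4, 85.4]
ee_rot: [90.2, 50.1, 34.9]
force: [-0.8, 0.4, 0.4]
gripper_width: 50.1
```

Run:
```python
from h import *
import cv2
print(go((490,-42,20),35,50))
p,d=env.grab_frame("side");cv2.imwrite("pics/s1.png",cv2.resize(p[100:280,180:400,::-1],None,fx=3.3,fy=3.3))
p,d=env.grab_frame("top");cv2.imwrite("pics/t1.png",cv2.resize(p[130:290,170:370,::-1],None,fx=3.5,fy=3.5))
```

```text
[ 0.819 -0.039  0.011 -0.001  0.     0.   ]
```

View pics/s1.png

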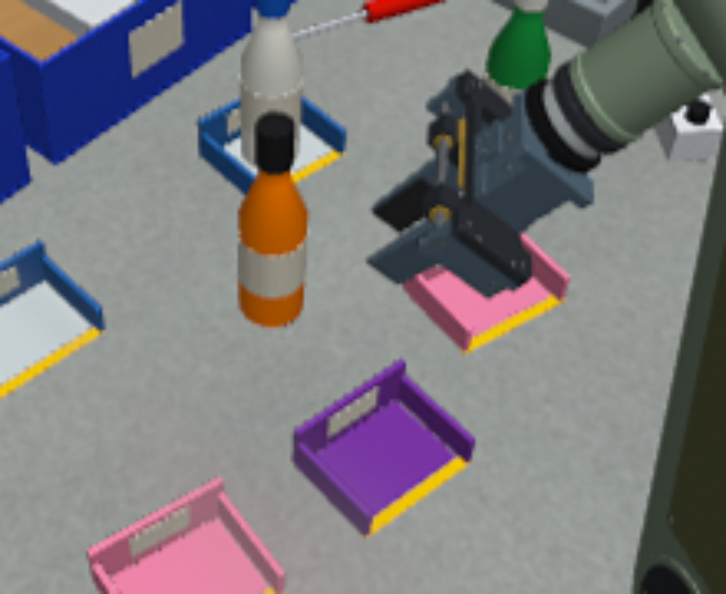

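View pics/t1.png

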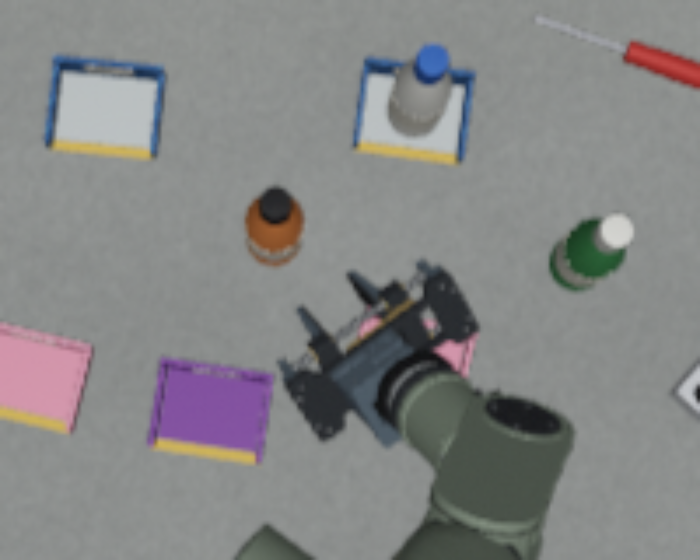

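The gripper is tilted behind the bottle, with the two fingertips at (310,325) and (360,285) in the top crop, aimed at the bottle at (274,235). The body clears the pink bay. Next I go down to pushing height.

Call:
{"name": "send_rows", "arguments": {
  "commands": [
    [[0.25, 0, 0, 0, 0, 0], [0.5, -0.02, 0, 0, 0, 0], [0.7, -0.04, 0.01, 0, 0, 0], [0.82, -0.04, 0.01, 0, 0, 0], [0.82, -0.04, 0.01, 0, 0, 0]]
  ]
}}

```text
time_s: 3.7
ee_pos: [489.9, -42.9, 20.7]
ee_rot: [90.1, 50.0, 34.6]
force: [-1.0, 0.0, 0.1]
gripper_width: 49.9
```

Run:
```python
from h import *
import cv2
print(env.state()["ee_pos"],env.state()["force"])
b=np.array([522.5,-19]);u=np.array([np.cos(np.radians(35)),np.sin(np.radians(35))])
print(go((*(b-25*u),20),35,50))
w=np.array([576.7,156.4])
print(go((*(w-25*u),20),35,50))
p,d=env.grab_frame("side");cv2.imwrite("pics/s2.png",cv2.resize(p[120:240,200:360,::-1],None,fx=4.5,fy=4.5))
p,d=env.grab_frame("top");cv2.imwrite("pics/t2.png",cv2.resize(p[140:260,190:350,::-1],None,fx=4.5,fy=4.5))
```

```text
[489.91524132 -42.94664398  20.73568336] [-0.98820769  0.03404466  0.13852613]
[ 0.105  0.113 -0.01  -0.001  0.001  0.   ]
[ 1.031e+00  1.218e+00 -1.148e+00 -1.000e-03  1.000e-03  0.000e+00]
```

View pics/s2.png

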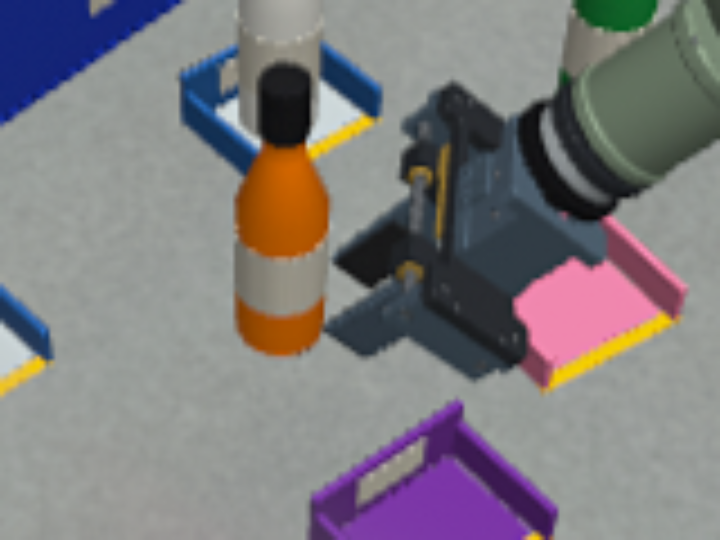

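View pics/t2.png

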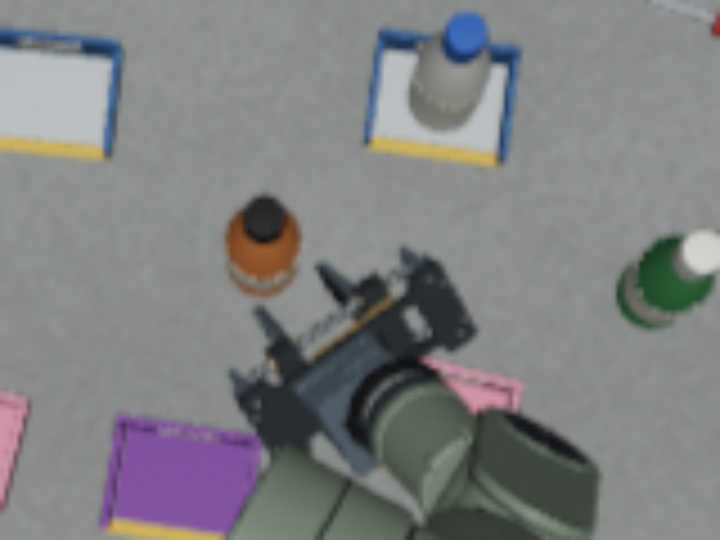

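Call:
{"name": "send_rows", "arguments": {
  "commands": [
    [[0.025, 0.027, 0, 0, 0, 0], [0.05, 0.055, -0.005, 0, 0, 0], [0.08, 0.085, -0.01, 0, 0, 0], [0.105, 0.113, -0.01, 0, 0, 0], [0.105, 0.113, -0.01, 0, 0, 0]]
  ]
}}

```text
time_s: 4.42
ee_pos: [501.4, -32.4, 19.1]
ee_rot: [90.2, 50.1, 34.8]
force: [-0.5, -0.5, 0.7]
gripper_width: 49.9
```

Run:
```python
from h import *
import cv2
s=env.state();print(s["ee_pos"],s["force"])
u=np.array([np.cos(np.radians(35)),np.sin(np.radians(35))])
w=np.array([576.7,156.4])
print(go((*(w-25*u),20),35,50))
p,d=env.grab_frame("side");cv2.imwrite("pics/s3.png",cv2.resize(p[120:240,200:360,::-1],None,fx=4.5,fy=4.5))
p,d=env.grab_frame("top");cv2.imwrite("pics/t3.png",cv2.resize(p[140:260,190:350,::-1],None,fx=4.5,fy=4.5))
```

```text
[501.44808186 -32.44309271  19.08516698] [-0.47842231 -0.45540327  0.7050301 ]
[ 9.200e-01  1.111e+00 -1.125e+00 -1.000e-03  0.000e+00  0.000e+00]
```

View pics/s3.png

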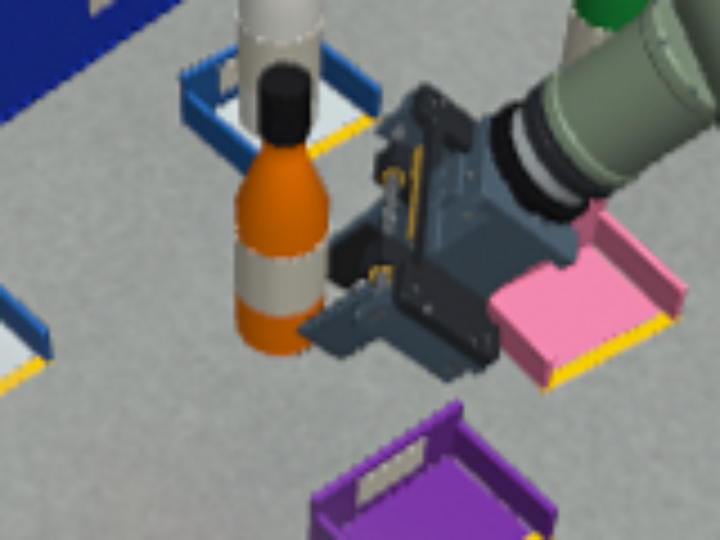

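View pics/t3.png

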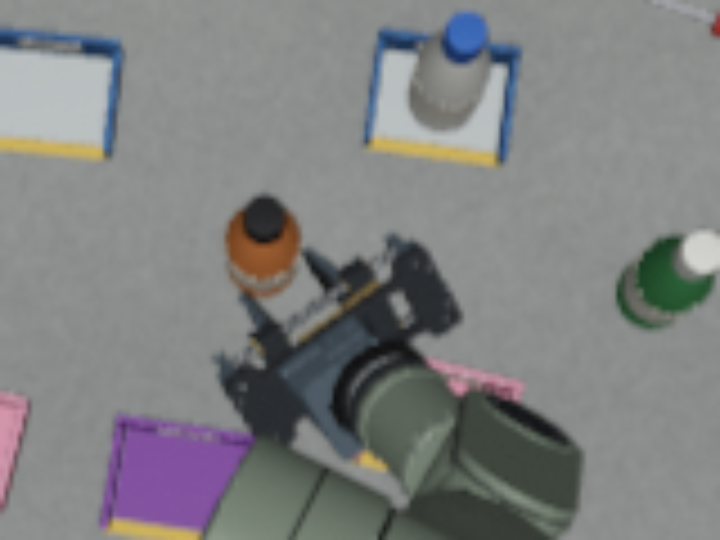

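The bottle hasn't moved: its cap is still at (265,215) in the crop, and the tips sit just behind it on both sides. I'll start the push.

Call:
{"name": "send_rows", "arguments": {
  "commands": [
    [[0.013, 0.016, -0.016, 0, 0, 0], [0.03, 0.037, -0.037, 0, 0, 0], [0.05, 0.06, -0.06, 0, 0, 0], [0.075, 0.091, -0.092, 0, 0, 0], [0.1, 0.121, -0.122, 0, 0, 0], [0.125, 0.151, -0.153, 0, 0, 0], [0.15, 0.181, -0.183, 0, 0, 0], [0.175, 0.211, -0.214, 0, 0, 0], [0.2, 0.242, -0.244, 0, 0, 0], [0.22, 0.266, -0.269, 0, 0, 0], [0.23, 0.278, -0.281, 0, 0, 0], [0.23, 0.278, -0.281, 0, 0, 0]]
  ]
}}

```text
time_s: 6.02
ee_pos: [514.9, 11.2, 19.3]
ee_rot: [90.2, 50.1, 34.8]
force: [-0.6, -0.5, -2.1]
gripper_width: 50.5
```

```bash
cat >> h.py <<'E'
import cv2
def find(tag,crop=1):
    ctr=None
    p,d=env.grab_frame("side");cv2.imwrite(f"pics/s{tag}.png",cv2.resize(p[120:250,140:340,::-1],None,fx=4,fy=4))
    P=cloud("side",d);pi=p.astype(int)
    m=(pi[:,:,0]>150)&(pi[:,:,1]<120)&(pi[:,:,1]>40)&(pi[:,:,2]<60)&(P[:,:,2]>5)&(P[:,:,2]<108)&(P[:,:,0]>480)&(P[:,:,0]<720)&(abs(P[:,:,1]-70)<120)
    Q=P[m]
    from scipy.optimize import least_squares
    r=least_squares(lambda x:np.hypot(Q[:,0]-x[0],Q[:,1]-x[1])-28,Q[:,:2].mean(0)+[8,-8],loss="soft_l1")
    p,d=env.grab_frame("top");cv2.imwrite(f"pics/t{tag}.png",cv2.resize(p[130:260,160:340,::-1],None,fx=4.3,fy=4.3))
    s=env.state();print("bottle",r.x.round(1),len(Q),abs(r.fun).mean().round(2),"tcp",s["ee_pos"].round(1),"F",s["force"].round(1),s["time_s"])
    return r.x
E
python3 - <<'E'
from h import *
find(4)
u=np.array([np.cos(np.radians(35)),np.sin(np.radians(35))])
w=np.array([576.7,156.4])
print(go((*(w-25*u),20),35,50))
E
```

```text
bottle [533.6  21.4] 141 1.03 tcp [514.9  11.1  19.3] F [-0.4 -0.5 -2.1] 6.125
[ 0.692  0.834 -0.843 -0.001  0.     0.   ]
```

View pics/s4.png

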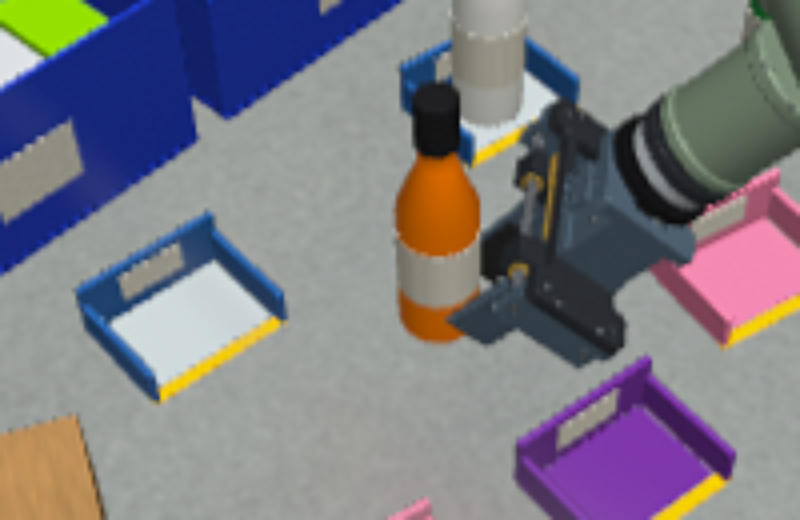

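View pics/t4.png

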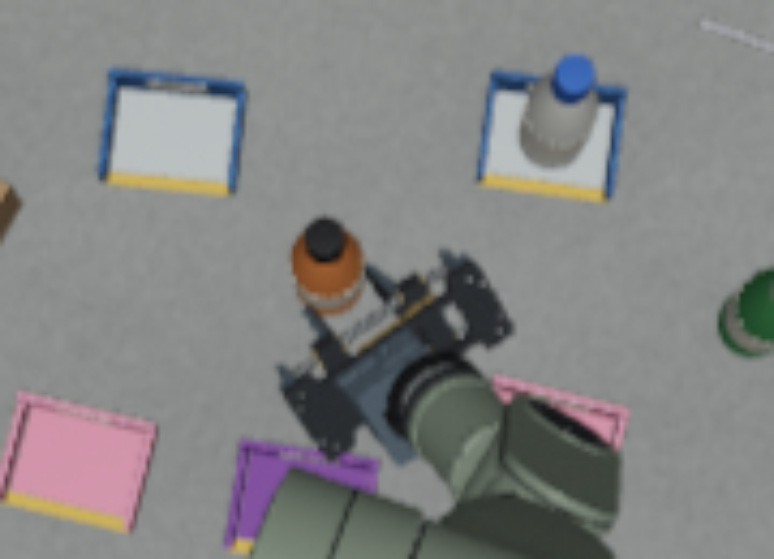

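The bottle is upright, nested between the tips and sliding. Continuing.

Call:
{"name": "send_rows", "arguments": {
  "commands": [
    [[0.017, 0.021, -0.021, 0, 0, 0], [0.042, 0.05, -0.051, 0, 0, 0], [0.069, 0.083, -0.084, 0, 0, 0], [0.1, 0.12, -0.122, 0, 0, 0], [0.131, 0.158, -0.16, 0, 0, 0], [0.162, 0.195, -0.197, 0, 0, 0], [0.193, 0.233, -0.235, 0, 0, 0], [0.224, 0.27, -0.273, 0, 0, 0], [0.255, 0.307, -0.311, 0, 0, 0], [0.286, 0.345, -0.348, 0, 0, 0], [0.317, 0.382, -0.386, 0, 0, 0], [0.34, 0.41, -0.414, 0, 0, 0], [0.35, 0.422, -0.426, 0, 0, 0], [0.35, 0.422, -0.426, 0, 0, 0]]
  ]
}}

```text
time_s: 7.88
ee_pos: [536.0, 77.3, 19.6]
ee_rot: [90.2, 50.1, 34.8]
force: [-0.6, -1.1, -1.5]
gripper_width: 49.8
```

Run:
```python
from h import *
b=find(5)
s=env.state()
w=np.array([576.7,156.4])
print(go((*(w-b+s["ee_pos"][:2]),20),35,50))
```

```text
bottle [554.6  87.5] 144 0.73 tcp [535.9  77.1  19.6] F [-0.3 -1.7 -1.9] 7.975
[ 0.365  0.442 -0.441 -0.001  0.     0.   ]
```

View pics/s5.png

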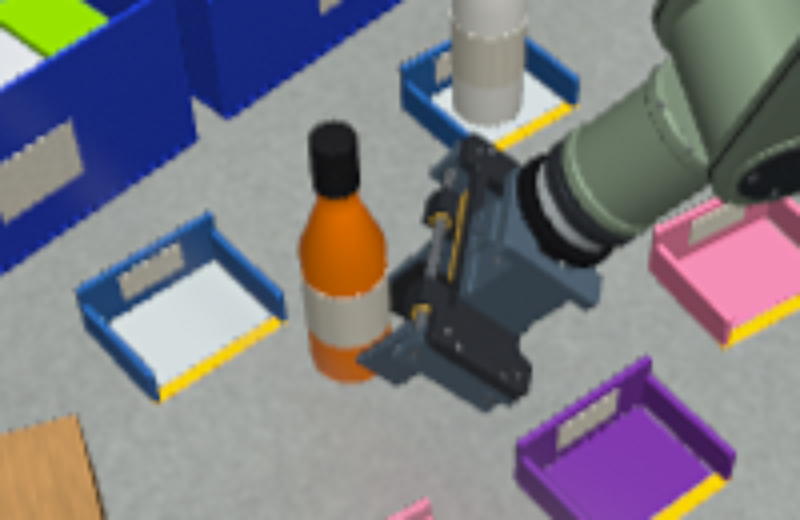

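The bottle is still standing, now just short of the mouth's right edge. Continuing to a point in front of the mouth.

Call:
{"name": "send_rows", "arguments": {
  "commands": [
    [[0.018, 0.022, -0.022, 0, 0, 0], [0.043, 0.052, -0.052, 0, 0, 0], [0.07, 0.085, -0.085, 0, 0, 0], [0.1, 0.121, -0.121, 0, 0, 0], [0.131, 0.158, -0.158, 0, 0, 0], [0.162, 0.196, -0.196, 0, 0, 0], [0.193, 0.234, -0.233, 0, 0, 0], [0.224, 0.271, -0.271, 0, 0, 0], [0.255, 0.309, -0.308, 0, 0, 0], [0.286, 0.346, -0.346, 0, 0, 0], [0.317, 0.384, -0.383, 0, 0, 0], [0.343, 0.415, -0.414, 0, 0, 0], [0.36, 0.436, -0.435, 0, 0, 0], [0.36, 0.436, -0.435, 0, 0, 0]]
  ]
}}

```text
time_s: 9.72
ee_pos: [557.9, 145.3, 20.1]
ee_rot: [90.2, 50.1, 34.8]
force: [-0.6, -0.8, -1.8]
gripper_width: 50.4
```

Run:
```python
from h import *
b=find(6)
s=env.state();R=Ro.from_euler("xyz",s["ee_rot"],degrees=True).as_matrix();print(R.round(3))
w=np.array([576.7,156.4])
# swing round bottle centre, offset kept 22 behind, then push
for psi in (26,17,8,0):
    u=np.array([np.cos(np.radians(psi)),np.sin(np.radians(psi))]);print(psi,go((*(b-24*u),20),psi,50))
```

```text
bottle [576.6 155.8] 152 0.66 tcp [557.8 145.1  20. ] F [ 0.2 -1.1 -2. ] 9.825
[[ 0.527  0.633  0.568]
 [ 0.365  0.434 -0.823]
 [-0.767  0.641 -0.002]]
26 [-0.014 -0.017 -0.017  0.018 -0.016  0.   ]
17 [-0.008 -0.011 -0.054  0.037 -0.032  0.   ]
8 [ 0.001  0.    -0.089  0.056 -0.048  0.   ]
0 [ 0.012  0.013 -0.118  0.073 -0.062  0.   ]
```

View pics/t6.png

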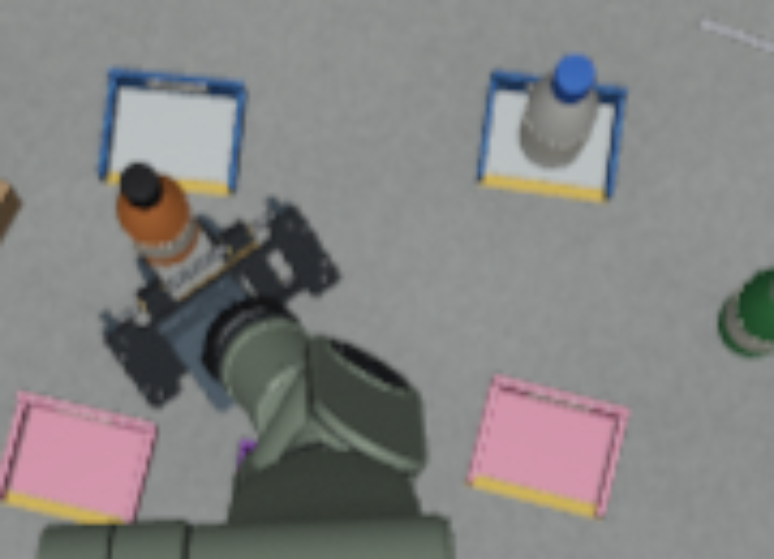

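View pics/s6.png

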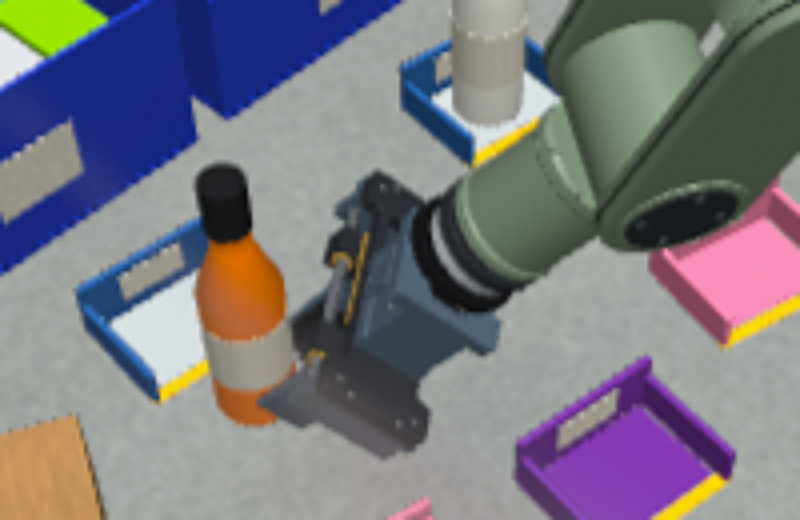

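The bottle stands at (576.6, 155.8), on the bay axis and 35 mm short of the mouth. I'll back off, swing round to face along the bay axis, then push in.

Run:
```python
from h import *
s=env.state();print(s["qpos"].round())
b=np.array([576.6,155.8])
for psi,g in ((34.8,50),(24,50),(14,50),(4,50),(-6,50)):
    u=np.array([np.cos(np.radians(psi)),np.sin(np.radians(psi))]);print(psi,go((*(b-g*u),20),psi,50))
```

```text
[  2.  25. 133. 122.  24. -61.]
34.8 [-0.182 -0.219  0.02  -0.001  0.     0.   ]
24 [-0.177 -0.212 -0.074  0.022 -0.019  0.   ]
14 [-0.161 -0.194 -0.158  0.044 -0.037  0.   ]
4 [-0.137 -0.166 -0.236  0.065 -0.055  0.   ]
-6 [-0.104 -0.127 -0.307  0.086 -0.073  0.   ]
```

Call:
{"name": "send_rows", "arguments": {
  "commands": [
    [[-0.07, -0.08, 0.007, 0, 0, 0], [-0.14, -0.17, 0.015, 0, 0, 0], [-0.182, -0.219, 0.02, 0, 0, 0], [-0.18, -0.216, -0.027, 0.011, -0.009, 0], [-0.177, -0.212, -0.074, 0.022, -0.019, 0], [-0.17, -0.203, -0.116, 0.033, -0.028, 0], [-0.161, -0.194, -0.158, 0.044, -0.037, 0], [-0.15, -0.18, -0.198, 0.054, -0.046, 0], [-0.137, -0.166, -0.236, 0.065, -0.055, 0], [-0.12, -0.147, -0.272, 0.075, -0.064, 0], [-0.104, -0.127, -0.307, 0.086, -0.073, 0], [-0.104, -0.127, -0.307, 0.086, -0.073, 0], [-0.104, -0.127, -0.307, 0.086, -0.073, 0]]
  ]
}}

```text
time_s: 11.45
ee_pos: [526.8, 160.4, 20.0]
ee_rot: [89.7, 50.1, -6.2]
force: [-0.5, 0.3, -0.3]
gripper_width: 50.0
```

Run:
```python
from h import *
b=find(7)
s=env.state();R=Ro.from_euler("xyz",s["ee_rot"],degrees=True).as_matrix();print(R.round(3),s["qpos"].round())
a=np.radians(-5.94);u=np.array([np.cos(a),np.sin(a)])
print(go((*(b-23*u),20),-6,50))
h=np.array([663.2,147.3])
print(go((*(h-23*u),20),-6,50))
```

```text
bottle [576.4 155.4] 120 0.69 tcp [526.7 160.   19.9] F [0.1 0.2 0.4] 11.55
[[ 0.638  0.763 -0.105]
 [-0.071 -0.078 -0.994]
 [-0.767  0.641  0.004]] [  29.   25.  136.  237.   26. -117.]
[ 0.172  0.207 -0.006  0.     0.001  0.   ]
[ 0.731  0.876 -0.017  0.     0.001  0.   ]
```

View pics/t7.png

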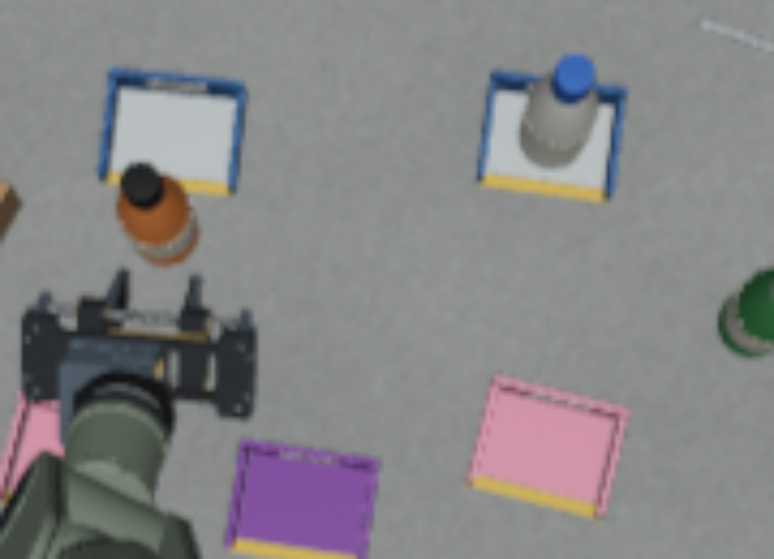

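The fingers now face the bay squarely and the bottle is undisturbed at (576.4, 155.4), 1 mm off the bay axis. I'll push in part-way first.

Call:
{"name": "send_rows", "arguments": {
  "commands": [
    [[0.05, 0.06, -0.002, 0, 0, 0], [0.1, 0.12, -0.004, 0, 0, 0], [0.135, 0.162, -0.005, 0, 0, 0], [0.155, 0.187, -0.006, 0, 0, 0], [0.175, 0.21, -0.006, 0, 0, 0], [0.195, 0.234, -0.007, 0, 0, 0], [0.22, 0.264, -0.007, 0, 0, 0], [0.25, 0.3, -0.007, 0, 0, 0], [0.28, 0.336, -0.008, 0, 0, 0], [0.31, 0.372, -0.008, 0, 0, 0], [0.34, 0.408, -0.009, 0, 0, 0], [0.37, 0.444, -0.009, 0, 0, 0], [0.4, 0.48, -0.01, 0, 0, 0], [0.42, 0.504, -0.01, 0, 0, 0], [0.43, 0.515, -0.01, 0, 0, 0], [0.43, 0.515, -0.01, 0, 0, 0]]
  ]
}}

```text
time_s: 13.55
ee_pos: [593.9, 154.8, 20.0]
ee_rot: [89.7, 50.1, -6.3]
force: [-1.3, -0.0, -1.4]
gripper_width: 50.1
```

Run:
```python
from h import *
b=find(8)
s=env.state();print(s["qpos"].round())
h=np.array([663.2,147.3])
print(h-b,go((*(h-b+s["ee_pos"][:2]),20),-6,50))
```

```text
bottle [616.7 150.4] 82 0.84 tcp [593.9 154.9  20.1] F [-1.4  0.7 -2.3] 13.65
[  24.   27.  128.  240.   22. -124.]
[46.53795481 -3.13028153] [ 0.3    0.357 -0.018  0.     0.     0.   ]
```

View pics/t8.png

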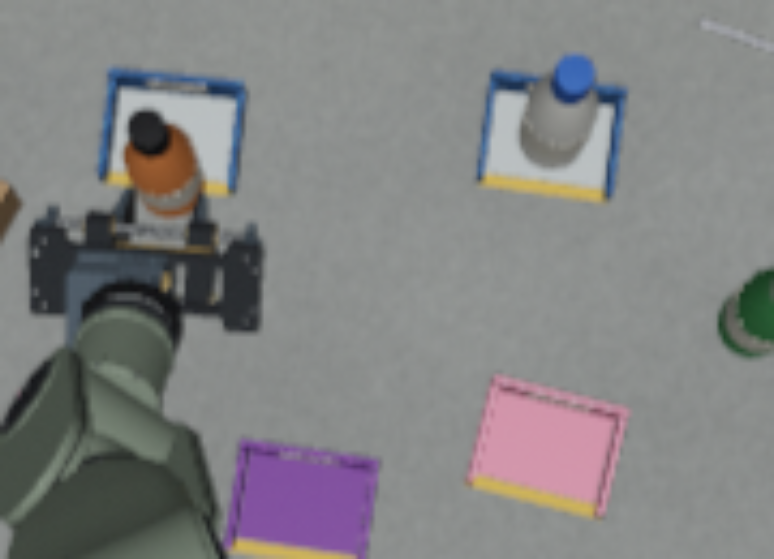

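View pics/s8.png

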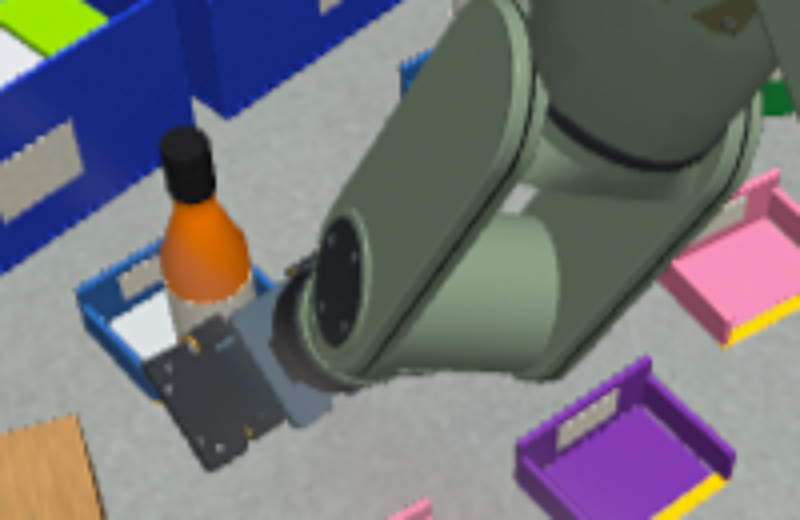

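The bottle is entering the mouth, centred and upright. I'll push on to about 8 mm short of home, then finish watching the force.

Call:
{"name": "send_rows", "arguments": {
  "commands": [
    [[0.015, 0.018, -0.001, 0, 0, 0], [0.035, 0.042, -0.002, 0, 0, 0], [0.06, 0.071, -0.003, 0, 0, 0], [0.085, 0.101, -0.005, 0, 0, 0], [0.11, 0.131, -0.006, 0, 0, 0], [0.135, 0.161, -0.008, 0, 0, 0], [0.16, 0.19, -0.009, 0, 0, 0], [0.185, 0.22, -0.011, 0, 0, 0], [0.21, 0.25, -0.012, 0, 0, 0], [0.23, 0.274, -0.014, 0, 0, 0], [0.245, 0.292, -0.015, 0, 0, 0], [0.245, 0.292, -0.015, 0, 0, 0]]
  ]
}}

```text
time_s: 15.15
ee_pos: [632.1, 152.3, 20.0]
ee_rot: [89.7, 50.1, -6.3]
force: [-1.8, 0.5, -1.7]
gripper_width: 50.4
```

Call:
{"name": "send_rows", "arguments": {
  "commands": [
    [[0.006, 0.008, 0, 0, 0, 0], [0.013, 0.016, 0, 0, 0, 0], [0.02, 0.024, 0, 0, 0, 0], [0.026, 0.032, 0, 0, 0, 0], [0.032, 0.038, 0, 0, 0, 0]]
  ]
}}

```text
time_s: 15.78
ee_pos: [636.8, 151.8, 20.0]
ee_rot: [89.7, 50.1, -6.3]
force: [-3.1, -0.6, -0.4]
gripper_width: 50.1
```

Run:
```python
from h import *
b=find(9)
s=env.state()
h=np.array([663.2,147.3])
print(h-b,go((*(h-b+s["ee_pos"][:2]),20),-6,50))
```

```text
bottle [659.1 147.3] 86 0.79 tcp [636.9 151.8  20. ] F [-2.4  0.3 -0.5] 15.875
[4.06843891 0.04088773] [ 0.026  0.031 -0.005  0.     0.     0.   ]
```

View pics/t9.png

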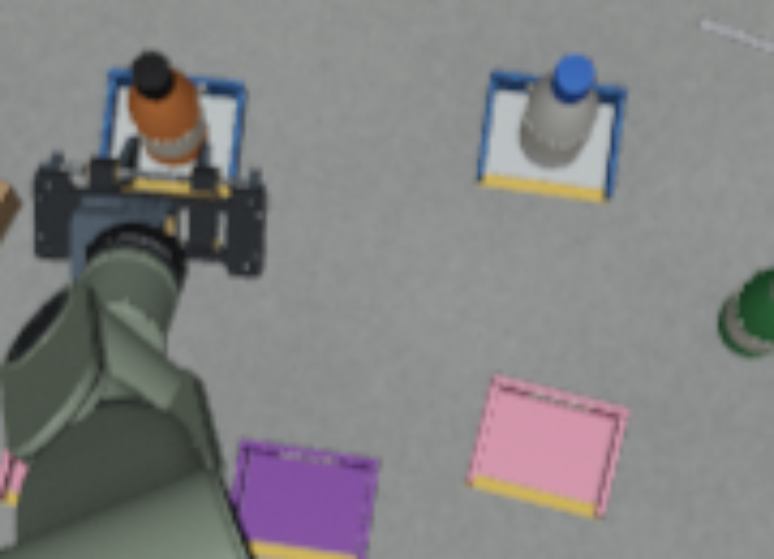

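View pics/s9.png

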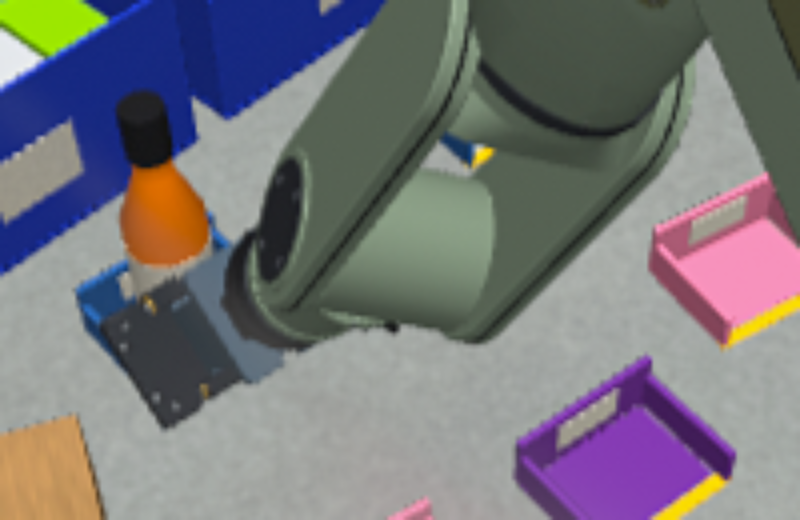

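Still no stop force. I'll go on in 1 mm steps, watching force.

Call:
{"name": "send_rows", "arguments": {
  "commands": [
    [[0.006, 0.008, 0, 0, 0, 0], [0.013, 0.016, 0, 0, 0, 0], [0.02, 0.024, 0, 0, 0, 0]]
  ]
}}

```text
time_s: 16.25
ee_pos: [639.9, 151.5, 20.0]
ee_rot: [89.7, 50.1, -6.3]
force: [-3.8, -0.3, 0.9]
gripper_width: 49.9
```

Call:
{"name": "send_rows", "arguments": {
  "commands": [
    [[0.006, 0.008, 0, 0, 0, 0], [0.01, 0.012, 0, 0, 0, 0]]
  ]
}}

```text
time_s: 16.5
ee_pos: [641.5, 151.3, 20.0]
ee_rot: [89.7, 50.1, -6.3]
force: [-2.7, 0.1, -0.7]
gripper_width: 50.2
```

Call:
{"name": "send_rows", "arguments": {
  "commands": [
    [[0.006, 0.008, 0, 0, 0, 0], [0.006, 0.008, 0, 0, 0, 0]]
  ]
}}

```text
time_s: 16.75
ee_pos: [642.5, 151.2, 20.0]
ee_rot: [89.7, 50.1, -6.3]
force: [-2.5, -0.1, -1.6]
gripper_width: 50.0
```

Call:
{"name": "send_rows", "arguments": {
  "commands": [
    [[0.006, 0.008, 0, 0, 0, 0], [0.006, 0.008, 0, 0, 0, 0]]
  ]
}}

```text
time_s: 17.0
ee_pos: [643.3, 151.1, 20.0]
ee_rot: [89.7, 50.1, -6.3]
force: [-3.2, -0.8, -0.8]
gripper_width: 50.0
```

Call:
{"name": "send_rows", "arguments": {
  "commands": [
    [[0.006, 0.008, 0, 0, 0, 0], [0.006, 0.008, 0, 0, 0, 0]]
  ]
}}

```text
time_s: 17.25
ee_pos: [643.7, 151.0, 19.8]
ee_rot: [89.7, 50.2, -6.2]
force: [-5.8, 0.7, 1.1]
gripper_width: 50.3
```

Run:
```python
from h import *
b=find(10)
```

```text
bottle [665.7 146.4] 88 0.89 tcp [643.7 151.1  19.8] F [-6.1  0.2  0.7] 17.35
```

Call:
{"name": "send_rows", "arguments": {
  "commands": [
    [[0.008, 0.01, 0, 0, 0, 0], [0.008, 0.01, 0, 0, 0, 0], [0.008, 0.01, 0, 0, 0, 0]]
  ]
}}

```text
time_s: 17.73
ee_pos: [644.2, 151.0, 19.6]
ee_rot: [89.7, 50.2, -6.2]
force: [-9.4, 1.3, 2.3]
gripper_width: 50.1
```

Run:
```python
from h import *
b=find(11)
```

```text
bottle [665.5 146.5] 84 0.79 tcp [644.2 151.   19.6] F [-8.7  1.6  3.5] 17.825
```

View pics/t11.png

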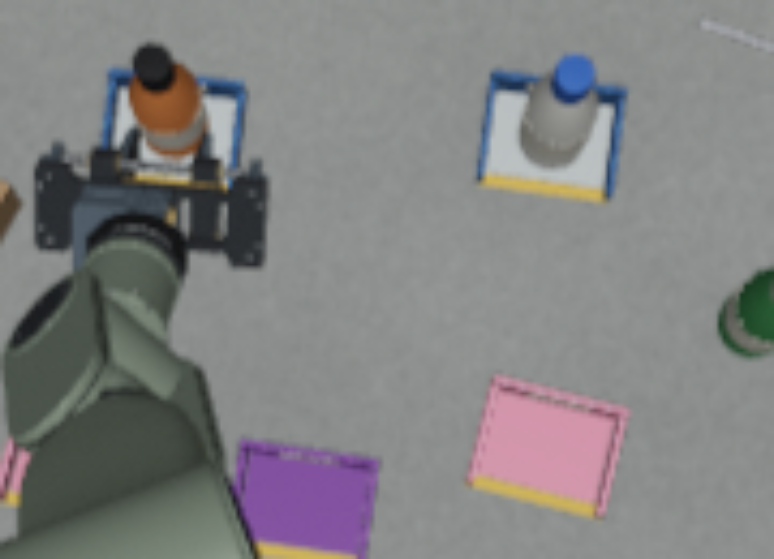

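The bottle has stopped moving at (665.5, 146.5) while the force rises to about 9 N, so it is against the stop. Backing straight off, then up.

Call:
{"name": "send_rows", "arguments": {
  "commands": [
    [[-0.02, -0.024, 0, 0, 0, 0], [-0.05, -0.06, 0, 0, 0, 0], [-0.1, -0.12, 0, 0, 0, 0], [-0.17, -0.2, 0, 0, 0, 0], [-0.25, -0.3, 0, 0, 0, 0], [-0.35, -0.4, 0, 0, 0, 0], [-0.55, -0.4, 0, 0, 0, 0], [-0.8, -0.4, 0, 0, 0, 0], [-1, -0.4, 0, 0, 0, 0], [-1, -0.4, 0, 0, 0, 0]]
  ]
}}

```text
time_s: 19.08
ee_pos: [550.3, 160.4, 70.3]
ee_rot: [89.9, 49.9, -6.0]
force: [1.2, -0.6, -0.6]
gripper_width: 49.7
```

Call:
{"name": "send_rows", "arguments": {
  "commands": [
    [[-0.3, 0, 0, 0, 0, 0], [-0.6, 0, 0, 0, 0, 0], [-0.9, 0, 0, 0, 0, 0], [-0.9, 0, 0, 0, 0, 0], [-0.9, 0, 0, 0, 0, 0]]
  ]
}}

```text
time_s: 19.7
ee_pos: [495.9, 152.1, 105.9]
ee_rot: [91.9, 47.7, -3.4]
force: [0.2, 0.5, 0.9]
gripper_width: 50.1
```

Run:
```python
from h import *
b=find(12)
d=b-np.array([651.29,148.57]);a=np.radians(-5.94);print("bay xy",d@[np.cos(a),np.sin(a)],d@[-np.sin(a),np.cos(a)])
p,_=env.grab_frame("top");cv2.imwrite("pics/t12f.png",p[:,:,::-1])
```

```text
bottle [665.6 146.5] 161 0.97 tcp [496.  152.  105.8] F [-0.3  0.6 -0.1] 19.8
bay xy 14.457007610639126 -0.58427030192675
```

View pics/t12f.png

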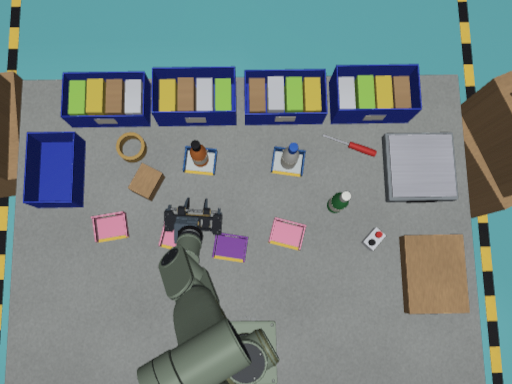

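View pics/s12.png

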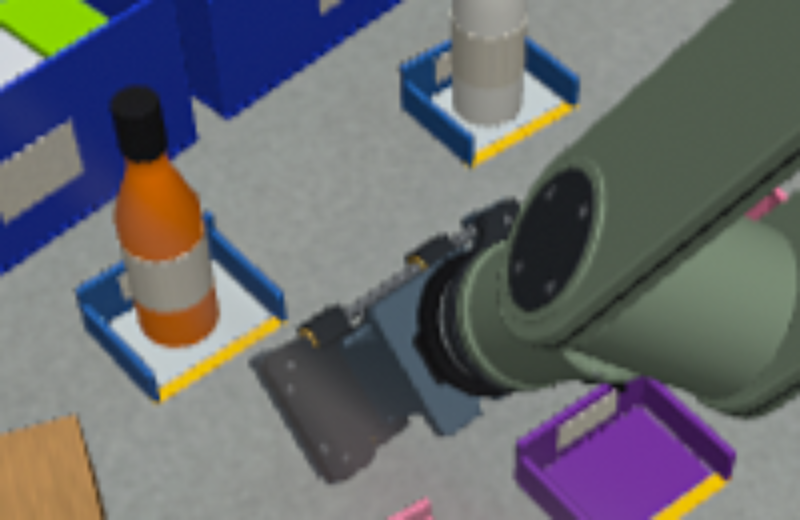

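View pics/t12.png

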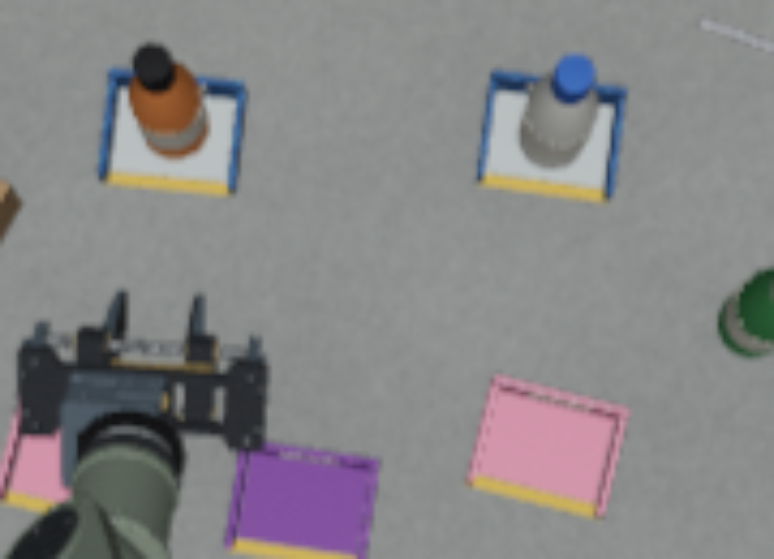

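Run:
```python
from h import *
s=env.state();print(s["qpos"],s["qvel"],s["ee_pos"])
```

```text
[  29.35621432   11.32054424  136.48822872  257.00294526   21.92917322
 -138.67321849] [-0.0990262  -0.05103396  0.24627995 -0.00908702  0.0072603  -0.11825574] [495.91242946 151.98690876 105.77466207]
```

Joint 4 is sitting right at its range edge. I'll raise the tool and yaw a little to bring it clear before handing in.

Call:
{"name": "send_rows", "arguments": {
  "commands": [
    [[-0.05, 0.05, 0, -0.007, 0.006, 0], [-0.12, 0.12, 0, -0.014, 0.012, 0], [-0.2, 0.2, 0, -0.028, 0.024, 0], [-0.3, 0.3, 0, -0.042, 0.036, 0], [-0.3, 0.3, 0, -0.042, 0.036, 0], [-0.3, 0.3, 0, -0.042, 0.036, 0], [-0.3, 0.3, 0, -0.042, 0.036, 0]]
  ]
}}

```text
time_s: 20.72
ee_pos: [497.5, 150.6, 147.1]
ee_rot: [90.9, 47.4, 15.7]
force: [0.0, -0.2, -0.2]
gripper_width: 50.1
```

Run:
```python
from h import *
s=env.state();print(s["qpos"].round(2),s["qvel"].round(2),s["ee_pos"],s["force"])
find(13)
```

```text
[ 15.44   4.31 135.86 175.89   2.82 -85.27] [  -8.4    -2.66   -1.06 -113.58   -8.67   99.46] [497.48424384 150.58962669 147.12540475] [ 0.02104647 -0.16005807 -0.20157201]
bottle [665.8 146.9] 145 0.81 tcp [497.6 150.5 147.3] F [ 0.1 -0.1 -0.7] 20.825
```

View pics/s13.png

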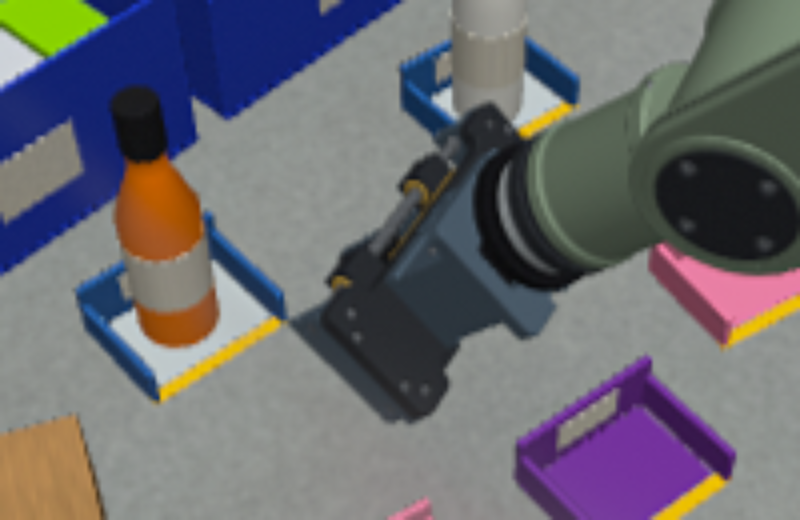

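Call:
{"name": "send_rows", "arguments": {
  "commands": [
    [[0, 0, 0, 0, 0, 0.01], [0, 0, 0, 0, 0, 0.02], [0, 0, 0, 0, 0, 0.035], [0, 0, 0, 0, 0, 0.035], [0, 0, 0, 0, 0, 0.035], [0, 0, 0, 0, 0, 0.035]]
  ]
}}

```text
time_s: 21.58
ee_pos: [498.2, 151.1, 148.4]
ee_rot: [90.7, 34.6, 15.5]
force: [0.2, -0.6, 0.2]
gripper_width: 50.2
```

Run:
```python
from h import *
s=env.state();print(s["qpos"].round(2),s["qvel"].round(2),s["ee_pos"],s["force"])
```

```text
[ 15.73   8.37 145.94 180.37  29.7  -89.47] [-0.19 -0.23  0.37 -0.34  0.4   0.2 ] [498.15581693 151.13621179 148.40609295] [ 0.23763773 -0.59613337  0.18806936]
```

Run:
```python
from h import *
find(14)
z=np.load("top0.npz")["p"].astype(int);p,_=env.grab_frame("top")
d=(abs(p.astype(int)-z).sum(2)>90).astype(np.uint8);d=cv2.morphologyEx(d,cv2.MORPH_OPEN,np.ones((2,2),np.uint8))
n,_,st,_=cv2.connectedComponentsWithStats(d);print(st[1:][st[1:,4]>6])
cv2.imwrite("pics/t14f.png",p[:,:,::-1])
```

```text
bottle [665.5 146.8] 153 0.95 tcp [497.8 151.1 148.2] F [-0.   0.  -0.2] 21.675
[[  191   141    19    27   366]
 [  241   184    17    23   272]
 [  154   195   354   189 12301]
 [  451   293     4     3     8]
 [  437   295    13     7    27]
 [  438   298    25    20   306]
 [  262   345     3     3     7]
 [  267   345    12    39   187]
 [  228   348    35    36   950]
 [  268   368     2     4     8]]
```

View pics/t14f.png

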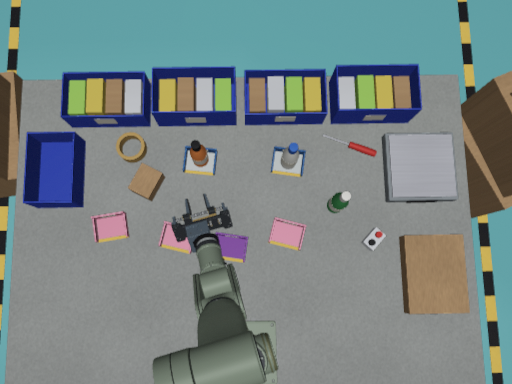

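The only changes from the first picture are the bottle's old and new places and the arm itself. The bottle stands in the bay at (198,155), and the arm is still and touching nothing.

```bash
python3 -c "
from workcell import env
print(env.job_done())"
```

```text
the job is handed in; nothing more can be done
None
```

The orange bottle is standing fully home in the empty blue bay, and I've handed the job in at about 22 s of the 64 s allowed.

I pushed it with the two half-open fingertips about 30 mm above the bench. It went across to a point in front of the mouth, then straight in along the bay axis, and was never gripped or lifted.

**At the stop:** the bottle stopped moving while the push force rose to about 9 N. After the arm backed off, the cameras put it at about x = 14 mm, y = 0 mm in the bay frame. The nominal home is x = 12 mm, so the 2 mm difference is within the calibration error.

**Other things on the bench:** comparing the first and last top pictures showed changes only at the bottle's old and new places and at the arm. Part of one pink bay and the purple bay were behind the arm in the last picture, so I couldn't compare those fully. No contact force showed while the arm was near them.

**One hiccup:** while retreating, joint 4 came up to its range limit (257.00 of 257.06°), and joint 5 briefly did too (2.82, limit 2.81). No reading I took went past a limit. I moved both joints clear before handing in, and the arm was at rest with about 0 N on the tool.

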